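# Open the parts drawer and nest a tub

### The job

Pull the top drawer of the small grey cabinet all the way out to its stop. Then pick up the blue tub from the bench and nest it squarely in the blue tub that stands in the drawer, lowering it in rather than dropping it and seating it snug and level with only a light push, so that the two do not jam. Leave the drawer fully out, the orange tub standing in its place and the other things on the bench where they are.

Things in the scene. Friction and masses are not known exactly. Their poses are not given: they have to be found in the camera images.
- cabinet: Small grey drawer cabinet with white drawer fronts, fixed to the bench, 240 deep (own x) x 220 wide (own y) x 182 mm tall, turned by up to some 9 degrees. Origin: centre of its underside, z up. Its front faces its own -x, towards the robot, 120 mm from the origin. The shallow lower drawer is locked and not used.
- drawer (a joint): Travel of the top drawer: 0 shut, 0.145 m at its stop; it slides along the cabinet's own -x, with about 2.5 N of friction, and stays where it is left.
- drawer_handle (a point): Middle of the top drawer's handle: a level steel bar 12 mm thick, 100 mm long along the cabinet's y, its centre 42 mm in front of the drawer front (36 mm clear gap behind it), 148 mm above the bench, 34 mm below the cabinet's top. Held by two stems 43 mm either side of this point.
- loose_tub: Blue open parts tub standing on the bench, about 70 g, 66 mm tall. Its top 24 mm is a straight upright band 71 mm (own x) by 57 mm (own y), good to grip across y; below it 4 mm walls taper by 0.15 mm per mm to a 50 x 36 mm foot. Origin: underside centre, z up. Fully nested, its origin is 28 mm above the lower tub's, long sides parallel (either way round).
- blue_base: Blue tub of the same form as the loose one, same origin and axes, standing in the top drawer between low ribs (2 mm play), hidden while shut. Underside 71 mm above the bench, long side along the cabinet's x, 43 mm left or right of the drawer's middle; 87 mm behind the cabinet's front face when shut, 58 mm in front of it when fully out.
- orange_base: Orange tub of the same form in the drawer's other place, 86 mm beside the blue one. To be left standing there, empty.
- meter: Yellow hand-held multimeter lying on the bench, 150 x 75 x 32 mm, origin under its centre. Not to be moved.
- resistor_box: Black plug-in resistor box on the bench, 70 x 50 x 28 mm with two coloured sockets, origin under its centre. Not to be moved.
- weight: Brass weight with a button top standing on the bench, 44 mm across, 56 mm tall, origin under its centre. Not to be moved.
Mind the look-alikes: they are no part of the job. Leave any green, red or white look-alike of the loose_tub alone.

How it is judged (in metres and radians):
On the way, in this order (a step that is already met when the one before it is completed fails the run):
1. the top drawer is out at its stop (value of joint drawer above 0.139 m), for 0.2 s.
2. the loose blue tub is nested in the blue tub of the drawer (z of loose_tub in the frame of blue_base between 0.02 and 0.033 m and horizontal distance between loose_tub and blue_base below 0.006 m and angle between loose_tub's own z axis and vertical below 0.09 rad and angle between the x axis of loose_tub and the x axis of blue_base, either way round below 0.12 rad), for 0.2 s.
At the end, for the whole second after the job is handed in: Top drawer out at its stop (within 6 mm); loose blue tub at rest in the drawer's blue tub: origin 20 to 33 mm above the other's (28 is home), centres within 6 mm, level within 5 deg, long sides parallel within 7 deg; both drawer tubs stand upright on the drawer floor (all of step 2 and value of joint drawer above 0.139 m and linear speed of loose_tub below 0.02 m/s and angle between blue_base's own z axis and vertical below 0.09 rad and angle between orange_base's own z axis and vertical below 0.15 rad and height (world z) of each of blue_base, orange_base below 0.078 m); the robot touches nothing.
It fails at once if the tubs are rammed together: while the loose tub is in the blue one, the lower tub is pressed on the drawer with more than 50 N (contact force between blue_base and cabinet above 50 N and distance between loose_tub and blue_base below 0.045 m).
It fails at once if the loose tub is dropped into the blue one (falls in faster than 0.45 m/s) (linear speed of loose_tub above 0.45 m/s and distance between loose_tub and blue_base below 0.045 m).
It fails at once if the multimeter, the resistor box or the weight is shifted by more than 20 mm (distance of any of meter, resistor_box, weight from where it was at the start of the episode above 0.02 m).
It fails at once if the loose tub is put into or knocked against the orange tub (more than 15 N) (contact force between loose_tub and orange_base above 15 N).
It also fails if it takes over 53 s, if anything falls off the work surface, if the arm or the gripper's body presses on something with over 40 N, if the wrist force passes 120 N, or if a joint passes its speed limit or range.

### The arm

A 6-joint arm with a two-finger parallel gripper is mounted at the origin on the work surface. World frame = base frame: x ahead of the robot, y to its left, z up, the work surface at z = 0. Lengths are in mm, angles in rad, forces in N, time in s.
With the tool pointing down it reaches from about 350 to 800 mm from the base axis. Payload 7.3 kg.
Tool frame: the origin (TCP) lies on the front face of the gripper's body, between the roots of the fingers; the fingertips stand 73 mm ahead of it and the grasp point (between the pads) lies 54 mm ahead of it (r.tcp_to_grasp is the distance from the TCP to the grasp point, in mm); z points along the fingers, y is the direction in which the jaws open and shut (so a half turn about z gives the same grasp; the last joint's range is limited). The gripper opens to 85 mm and grips with 20 to 120 N. Pads are 22 mm wide; open, the fingers measure 114 mm over their backs; the gripper's body (76 mm by 85 mm) begins 54 mm behind the grasp point. The pads swing forward as they close: fully open they stand 13 mm farther back than shut.
Start: joints at [-1.352, 0.342, 1.524, -0, 1.275, -0.146], TCP at [187.322, -490.457, 303.922] pointing down, gripper open.
Joint ranges: [-2.53, 2.53], [-0.77, 2.02], [0.04, 2.7], [-1, 4.14], [0.28, 2.66], [-3.11, 3.11]. Speed limits (rad/s): [2.57, 2.57, 3.14, 3.14, 3.14, 3.14].

### API

Orientations are given as a unit quaternion [x, y, z, w].
In Python, from rig import r gives the robot as it stands.
- The arm moves only by the shell command python3 -m pendant 'ROWS'. ROWS is text: rows parted by semicolons, each of 5 numbers parted by spaces: the shift along the tool's x, y, z in mm, then the turn about the tool's z in rad, then the finger opening in mm, from 0 to 85.4. A call has 1 to 10 rows; each row is the pose to reach, as a shift and turn from the pose measured when the call began, along the tool's axes at that moment; what a row does not reach only later rows make up. A row lasts 1/10 s, in which the tool goes at most 50 mm and 8.59 degrees, less where a joint would pass 70% of its speed; a pose out of reach is approached as far as the arm can. A call with a gripper value outside its range is refused whole. The fingers move at their own pace and stop on an object; the grip force is fixed at half the most. Time passes only in rows, so rows that repeat a pose let the fingers close. It gives the time, the measured TCP pose, the force and the opening at its end, in the units of the state.
- r.state(): the state, without advancing time (a new reading comes with each control period).
- r.grab_frame(name): name is "scene" or "top"; returns a dict with "frame" (420x560x3 uint8, red, green, blue), "camera_matrix" (3x3 intrinsics, pixels), "pose" (4x4, takes a point from camera to world coordinates). Camera axes: x right, y down, z forward; pixel columns grow to the right and rows downward; lengths in mm; the calibration is good to about 2 mm. A picture is of the moment at which its call begins. There is no depth.
- r.job_done(): hands the job in, once; it reports no verdict.
The state is a dict: "time_s": time; "qpos": joint angles; "qd": joint speeds; "tau": joint torques, N m; "ee_pos": TCP position; "eef_rot": TCP orientation; "force": force on the tool from outside, world axes, zero at the start; "moment": the same for the moment, N m; "gripper_width": finger opening in mm.
Only numpy, scipy, OpenCV 4.12 (cv2) and the standard library are available. Lean on these libraries where they do the work, as an engineer would, in place of code of your own. Each camera call takes 0.05 s, during which the arm holds its last target.

## Working session

There is one attempt and no reset: what is moved stays moved. The work goes in short steps, Python scripts to look and compute and a shell command to move; the robot and the scene stay as the last step left them, time stands still between calls to the robot, and variables do not carry over. Pictures are saved under pics/ and viewed, and the job is handed in when it is done.

```bash
ls; mkdir -p pics
python3 - <<'E'
from rig import r
import cv2,numpy as np
for n in("scene","top"):
    f=r.grab_frame(n); cv2.imwrite(f"pics/{n}0.png",f["frame"][:,:,::-1]); print(n,f["camera_matrix"].round(1).tolist(),f["pose"].round(3).tolist())
    np.savez(f"{n}0.npz",**f)
print(r.state(),r.tcp_to_grasp)
E
```

```text
pics
scene [[407.1, 0.0, 281.0], [0.0, 407.1, 209.1], [0.0, 0.0, 1.0]] [[0.615, 0.457, -0.643, 1265.457], [0.789, -0.351, 0.505, -602.291], [0.005, -0.818, -0.576, 787.214], [0.0, 0.0, 0.0, 1.0]]
top [[425.0, 0.0, 274.1], [0.0, 425.0, 202.2], [0.0, 0.0, 1.0]] [[-0.002, -0.982, 0.19, 269.34], [-1.0, -0.002, -0.02, -29.855], [0.02, -0.19, -0.982, 1443.037], [0.0, 0.0, 0.0, 1.0]]
{'time_s': 0.1, 'qpos': array([-1.35199680e+00,  3.42633060e-01,  1.52491318e+00, -2.31980215e-06,
        1.27538227e+00, -1.45981920e-01]), 'qd': array([ 0.00014104, -0.00061642, -0.0019888 ,  0.00088382, -0.00072719,
        0.00012277]), 'tau': array([ 1.85467725e-03, -4.34447551e+01, -2.46491843e+01, -4.64931031e-05,
        4.65582940e-03, -9.70325473e-07]), 'ee_pos': array([ 187.26503833, -490.19603397,  303.3086591 ]), 'eef_rot': array([ 9.83412591e-01,  1.81381451e-01, -2.54218327e-05, -6.67446348e-04]), 'force': array([-0.05084976, -0.38600839, -0.70862176]), 'moment': array([-0.04347123, -0.00493797,  0.03454921]), 'gripper_width': 85.32984811199871} 53.900000000000006
```

View pics/scene0.png

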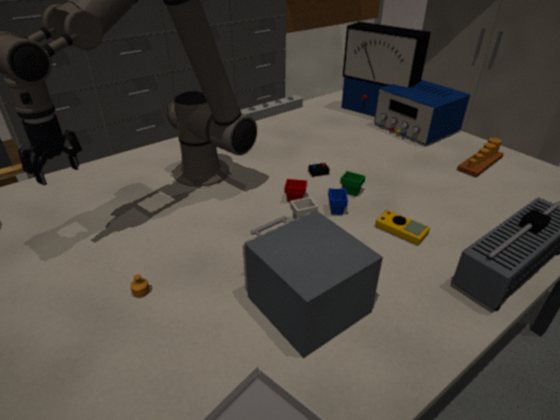

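View pics/top0.png

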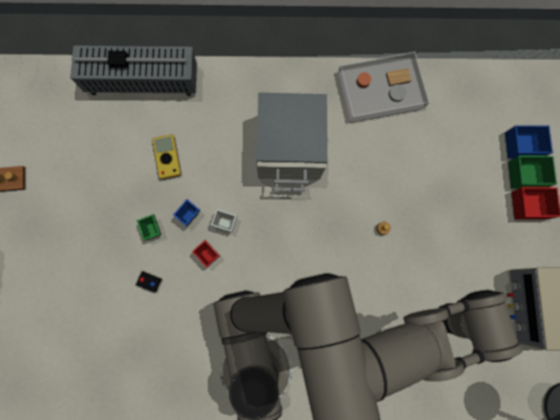

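The scene view shows the cabinet at about (310,275), with the blue tub at (338,200), white at (304,208) and red and green beside them. In the top view the cabinet is at (292,130), its handle near (289,187), the blue tub at (187,213), the white look-alike at (223,221), red at (206,254), green at (149,228) and the weight at (384,228).

```bash
cat > h.py <<'E'
import numpy as np,cv2
def load(n): return dict(np.load(n))
def ray(f,uv,z):
    uv=np.atleast_2d(np.asarray(uv,float)); K=f["camera_matrix"];P=f["pose"]
    d=np.c_[uv,np.ones(len(uv))]@np.linalg.inv(K).T@P[:3,:3].T
    o=P[:3,3]; t=(z-o[2])/d[:,2]; return o+d*t[:,None]
def proj(f,p):
    p=np.atleast_2d(p);P=f["pose"];c=(p-P[:3,3])@P[:3,:3]; c=c@f["camera_matrix"].T; return c[:,:2]/c[:,2:]
E
python3 - <<'E'
from h import *
f=load("top0.npz");im=f["frame"]
hsv=cv2.cvtColor(im,cv2.COLOR_RGB2HSV)
crop=im[80:300,120:340,::-1]; cv2.imwrite("pics/topcrop0.png",cv2.resize(crop[:215,:],None,fx=2.75,fy=2.75,interpolation=cv2.INTER_CUBIC))
m=cv2.inRange(hsv,(105,110,30),(125,255,255)); m[:, :160]=0;m[:,220:]=0;m[:195]=0;m[240:]=0
c=max(cv2.findContours(m,0,2)[0],key=cv2.contourArea);print("blue",cv2.contourArea(c),cv2.minAreaRect(c),cv2.boundingRect(c))
w=ray(f,c[:,0,:],66)[:,:2].astype(np.float32);print(cv2.minAreaRect(w),cv2.boxPoints(cv2.minAreaRect(w)).round(1).tolist())
g=load("scene0.npz");cv2.imwrite("pics/scrop0.png",cv2.resize(g["frame"][150:350,230:430,::-1],None,fx=3,fy=3,interpolation=cv2.INTER_CUBIC))
# cabinet top
print(hsv[120,290],hsv[170,290],hsv[160,290], hsv[110,240])
E
```

```text
blue 323.5 ((186.22129821777344, 212.43441772460938), (17.028905868530273, 20.613937377929688), 39.80556869506836) (174, 200, 25, 26)
((501.26812744140625, 230.28517150878906), (56.83836364746094, 66.63304901123047), 51.61204147338867) [[457.5, 228.6999969482422], [509.70001220703125, 187.3000030517578], [545.0, 231.89999389648438], [492.79998779296875, 273.20001220703125]]
[ 84  13 101] [25 25 61] [95 18 86] [ 28  25 153]
```

View pics/topcrop0.png

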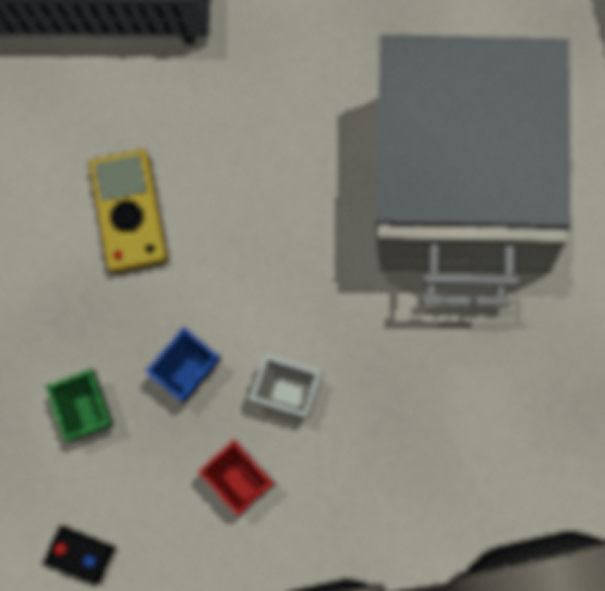

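View pics/scrop0.png

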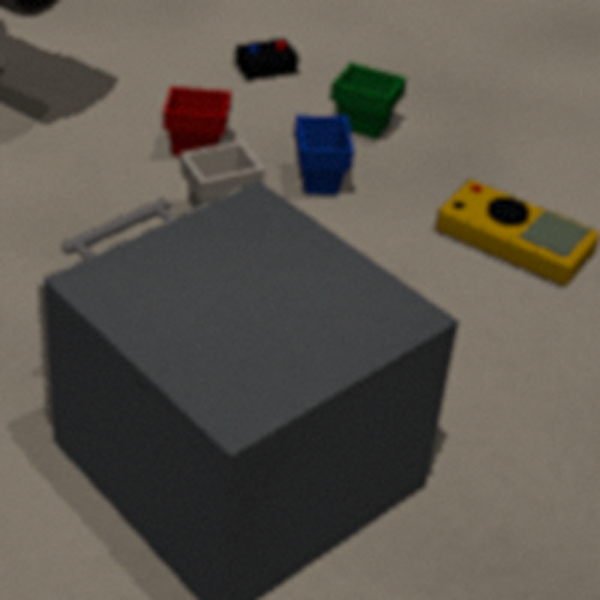

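The crops show the cabinet nearly square to the image, the top handle bar at crop (427..520, 279), the lower handle near row 301, and the blue tub rotated at about 45°. Next I'll measure the cabinet's axes and check them in both views.

Run:
```python
from h import *
f=load("top0.npz");g=load("scene0.npz")
un=lambda p:np.array(p)/2.75+[120,80]-0.0
C=ray(f,un([(380,36),(570,39),(568,225),(378,222)]),182);print(C.round(1).tolist())
for i in range(4): 
    e=C[(i+1)%4]-C[i];print(np.linalg.norm(e).round(1),np.degrees(np.arctan2(e[1],e[0])).round(2))
print("mean",C.mean(0))
H=ray(f,un([(427,278),(520,280)]),148);print("handle",H.round(1).tolist(),H.mean(0), np.linalg.norm(H[1]-H[0]))
H=ray(f,un([(427,278),(520,280)]),154);print("handle top",H.round(1).tolist())
us=lambda p:np.array(p)/3+[230,150]
C=ray(g,us([(45,283),(260,187),(457,322),(233,455)]),182);print("scene cab",C.round(1).tolist(),C.mean(0))
for i in range(4): 
    e=C[(i+1)%4]-C[i];print(np.linalg.norm(e).round(1),np.degrees(np.arctan2(e[1],e[0])).round(2))
H=ray(g,us([(65,246),(170,205)]),151);print("scene handle",H.round(1).tolist(),H.mean(0))
hsv=cv2.cvtColor(g["frame"],cv2.COLOR_RGB2HSV)
m=cv2.inRange(hsv,(105,110,20),(130,255,255)); mm=np.zeros_like(m);mm[180:220,320:355]=m[180:220,320:355]
# top rim corners by hand
T=ray(g,us([(295,117),(348,116),(353,150),(300,156)]),66);print("blue rim scene",T.round(1).tolist(),T.mean(0))
T=ray(f,un([(185,328),(220,359),(182,402),(147,371)]),66);print("blue rim top",T.round(1).tolist(),T.mean(0))
for i in range(4): 
    e=T[(i+1)%4]-T[i];print(np.linalg.norm(e).round(1),np.degrees(np.arctan2(e[1],e[0])).round(2))
for n,q in dict(white=[(265,354),(321,375),(306,418),(249,396)],red=[(235,439),(273,482),(237,519),(198,474)],green=[(94,370),(112,425),(66,440),(46,386)]).items(): print(n,ray(f,un(q),66).round(0)[:,:2].tolist())
```

```text
[[866.8, -5.1, 182.0], [864.8, -225.2, 182.0], [641.1, -217.3, 182.0], [643.6, -4.1, 182.0]]
220.1 -90.52
223.9 177.97
213.2 89.31
223.2 -0.26
mean [ 754.0799978  -112.91406158  182.        ]
handle [[587.7, -59.6, 148.0], [585.7, -165.8, 148.0]] [ 586.69622144 -112.6825559   148.        ] 106.18021323324116
handle top [[586.2, -59.5, 154.0], [584.2, -165.1, 154.0]]
scene cab [[650.1, -223.3, 182.0], [656.4, -7.8, 182.0], [872.6, -7.3, 182.0], [868.9, -223.0, 182.0]] [ 761.97434412 -115.35804762  182.        ]
215.7 88.32
216.2 0.12
215.7 -90.98
218.8 -179.91
scene handle [[588.8, -163.9, 151.0], [597.3, -58.1, 151.0]] [ 593.05934039 -111.041886    151.        ]
blue rim scene [[464.3, 226.1, 66.0], [498.5, 274.1, 66.0], [549.6, 229.8, 66.0], [523.6, 177.3, 66.0]] [508.97964068 226.81915746  66.        ]
blue rim top [[545.3, 228.4, 66.0], [507.8, 185.4, 66.0], [456.1, 228.6, 66.0], [493.1, 271.4, 66.0]] [500.58877713 228.45356283  66.        ]
57.1 -131.18
67.3 140.13
56.6 49.12
67.6 -39.5
white [[514.0, 132.0], [489.0, 65.0], [437.0, 82.0], [463.0, 150.0]]
red [[412.0, 165.0], [362.0, 119.0], [319.0, 160.0], [371.0, 207.0]]
green [[494.0, 334.0], [429.0, 310.0], [411.0, 362.0], [475.0, 390.0]]
```

```bash
cat >> h.py <<'E'
from scipy.spatial.transform import Rotation as R
def go(t,yang):
    """row for TCP target t (world mm) and tool-y world angle yang (deg, mod 180)"""
    from rig import r
    s=r.state();M=R.from_quat(s["eef_rot"]).as_matrix()
    d=M.T@(np.array(t)-s["ee_pos"]); a=np.degrees(np.arctan2(M[1,1],M[0,1]))
    w=(yang-a+90)%180-90
    print("t",s["time_s"],"pos",s["ee_pos"].round(1),"yang",a.round(2),"tilt z",M[:,2].round(4),"F",s["force"].round(1),"w",round(s["gripper_width"],1),"q",s["qpos"].round(2))
    print("row",d.round(1),"turn",round(-np.radians(w),4))
E
python3 -c "
from h import *;go([589,-111.5,290],-0.9)"
```

```text
t 0.1 pos [ 187.3 -490.2  303.3] yang -69.1 tilt z [-3.0e-04  1.3e-03 -1.0e+00] F [-0.1 -0.4 -0.7] w 85.3 q [-1.35  0.34  1.52 -0.    1.28 -0.15]
row [ 510.4 -210.4   13.7] turn -1.1903
```

```bash
python3 -m pendant '510.4 -210.4 13.7 -1.1903 60;510.4 -210.4 13.7 -1.1903 50;510.4 -210.4 13.7 -1.1903 36;510.4 -210.4 13.7 -1.1903 36;510.4 -210.4 13.7 -1.1903 36;510.4 -210.4 13.7 -1.1903 36;510.4 -210.4 13.7 -1.1903 36;510.4 -210.4 13.7 -1.1903 36;510.4 -210.4 13.7 -1.1903 36;510.4 -210.4 13.7 -1.1903 36'; python3 -c "
from h import *;go([589,-111.5,290],-0.9)"
```

```text
time_s: 1.1
ee_pos: [552.0, -145.6, 290.9]
eef_rot: [0.713, 0.702, 0.0, -0.001]
force: [0.9, -0.8, 0.5]
gripper_width: 36.0
t 1.1 pos [ 552.  -145.6  290.9] yang -0.88 tilt z [-0.001   0.0015 -1.    ] F [ 0.9 -0.8  0.5] w 36.0 q [-0.39  0.44  1.41  0.    1.29 -0.38]
row [34.7 36.4  0.9] turn 0.0004
```

```bash
python3 -m pendant '35 36.4 20 0 36;35 36.4 40 0 36;35 36.4 40 0 36;35 36.4 40 0 36'
python3 - <<'E'
from h import *;go([589,-111.5,250],-0.9)
from rig import r
for n in("scene","top"):
    f=r.grab_frame(n);np.savez(n+"1.npz",**f)
    if n=="top": c=f["frame"][90:290,190:390]
    else: c=f["frame"][130:330,200:400]
    cv2.imwrite(f"pics/{n}1.png",cv2.resize(c[:,:,::-1],None,fx=3,fy=3,interpolation=cv2.INTER_CUBIC))
E
```

```text
time_s: 1.5
ee_pos: [588.5, -111.4, 250.7]
eef_rot: [0.712, 0.702, -0.0, -0.002]
force: [-0.0, 0.7, 0.4]
gripper_width: 36.1
t 1.5 pos [ 588.5 -111.4  250.7] yang -0.87 tilt z [-0.0027  0.0017 -1.    ] F [-0.   0.7  0.4] w 36.1 q [-0.32  0.52  1.39  0.    1.23 -0.3 ]
row [-0.1  0.5  0.7] turn 0.0005
```

View pics/scene1.png

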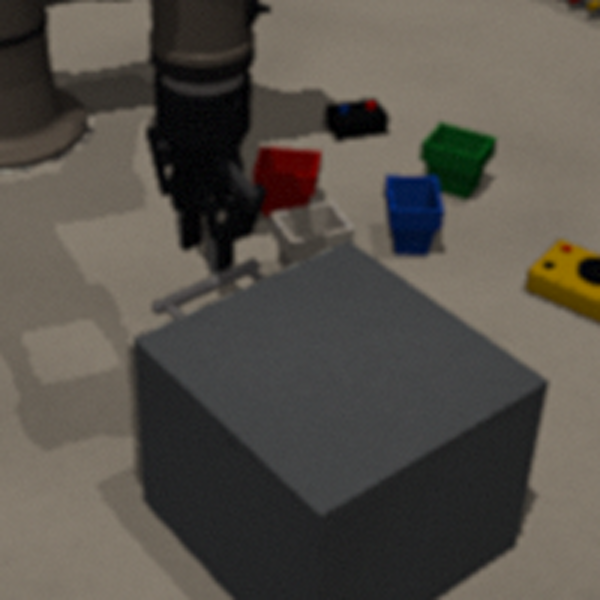

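View pics/top1.png

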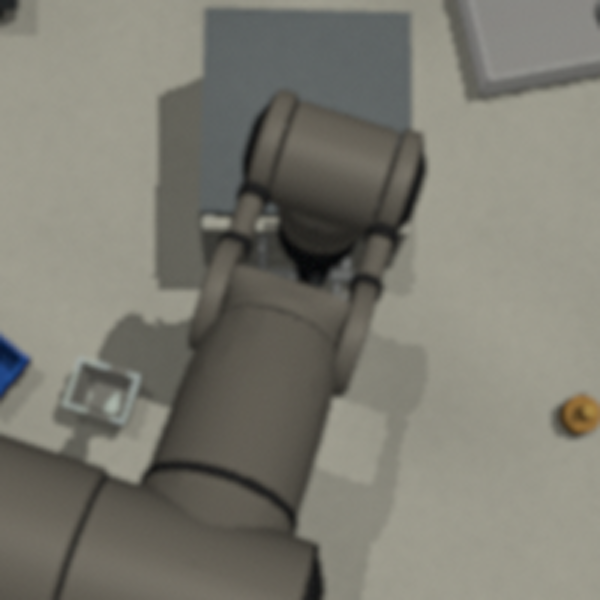

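The scene crop shows the two fingers above the bar, with tips at about crop (192,246) and (222,268). The top view is blocked by the wrist. I'll check the tips against the kinematics.

Run:
```python
from h import *
g=load("scene1.npz")
us=lambda p:np.array(p)/3-0.333+[200,130]
T=ray(g,us([(192,246),(222,268)]),179);print(T.round(1),T.mean(0))
print("bar ends",ray(g,us([(153,304),(258,264)]),151).round(1))
for dx in(-25,0,25): print(dx,(proj(g,[588.5+dx,-111.4,179])-[200,130]+.333)*3)
```

```text
[[ 568.1 -111.   179. ]
 [ 609.  -109.7  179. ]] [ 588.5504011  -110.35481775  179.        ]
bar ends [[ 584.  -163.6  151. ]
 [ 593.4  -58.4  151. ]]
-25 [[188.48171744 243.70339416]]
0 [[205.78535343 257.27830751]]
25 [[223.63586969 271.2822551 ]]
```

```bash
python3 -m pendant '0 0 12 0 36;0 0 24 0 36;0 0 36 0 36;0 0 48 0 36;0 0 48 0 36'; python3 -c "
from h import *;go([589-165,-111.5+165*np.tan(np.radians(.9)),202],-0.9)"
```

```text
time_s: 2.1
ee_pos: [587.8, -112.0, 201.7]
eef_rot: [0.713, 0.701, -0.001, -0.002]
force: [-0.9, -0.2, 0.9]
gripper_width: 35.8
t 2.1 pos [ 587.8 -112.   201.7] yang -0.97 tilt z [-0.0037  0.0021 -1.    ] F [-0.9 -0.2  0.9] w 35.8 q [-0.32  0.57  1.45  0.    1.13 -0.3 ]
row [   0.3 -163.8    0.3] turn -0.0012
```

```bash
python3 -m pendant '0 -6 0 0 36;0 -14 0 0 36;0 -28 0 0 36;0 -44 0 0 36;0 -60 0 0 36;0 -76 0 0 36;0 -92 0 0 36;0 -108 0 0 36;0 -120 0 0 36;0 -130 0 0 36'
python3 - <<'E'
from h import *;go([589-165,-111.5+165*np.tan(np.radians(.9)),202],-0.9)
from rig import r
f=r.grab_frame("scene");np.savez("scene2.npz",**f);cv2.imwrite("pics/scene2.png",cv2.resize(f["frame"][130:330,170:370][:,:,::-1],None,fx=3,fy=3,interpolation=cv2.INTER_CUBIC))
E
```

```text
time_s: 3.1
ee_pos: [457.3, -109.8, 202.8]
eef_rot: [0.713, 0.701, 0.0, -0.001]
force: [2.6, 0.9, -3.3]
gripper_width: 36.0
t 3.1 pos [ 457.3 -109.8  202.8] yang -0.98 tilt z [-0.0015  0.0016 -1.    ] F [ 2.6  0.9 -3.3] w 36.0 q [-0.4   0.36  1.81  0.    0.97 -0.38]
row [  0.3 -33.3   0.9] turn -0.0014
```

View pics/scene2.png

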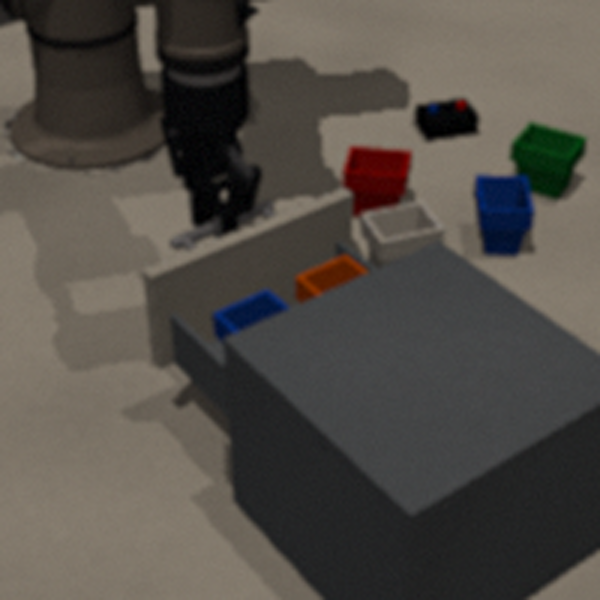

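The drawer is following and both tubs are visible: blue at crop (252,315), on the right-hand (−y) side, and orange at (332,278). I'll go on slowly to the stop.

```bash
python3 -m pendant '0 -6 0 0 36;0 -12 0 0 36;0 -17 0 0 36;0 -21 0 0 36;0 -24 0 0 36;0 -26 0 0 36;0 -28 0 0 36'
```

```text
time_s: 3.85
ee_pos: [429.4, -109.2, 203.0]
eef_rot: [0.713, 0.701, 0.001, -0.0]
force: [15.3, 2.1, -6.7]
gripper_width: 35.8
```

```bash
python3 -m pendant '0 -1 0 0 36;0 -2 0 0 36'; python3 -m pendant '0 0 0 0 36;0 6 0 0 36;0 13 0 0 36;0 13 0 0 36'; python3 -m pendant '0 0 -20 0 36;0 0 -50 0 60;0 0 -80 0 78;0 0 -100 0 78'
python3 - <<'E'
from h import *;go([501,229,230],50.5)
E
```

```text
time_s: 4.05
ee_pos: [429.1, -109.2, 202.9]
eef_rot: [0.713, 0.701, 0.002, 0.001]
force: [15.1, 1.3, -8.4]
gripper_width: 36.0
time_s: 4.45
ee_pos: [442.7, -109.5, 202.8]
eef_rot: [0.713, 0.701, 0.002, 0.001]
force: [0.0, -0.6, 0.4]
gripper_width: 35.7
time_s: 4.85
ee_pos: [442.3, -109.7, 304.6]
eef_rot: [0.713, 0.701, 0.002, 0.002]
force: [0.9, -1.0, 0.4]
gripper_width: 77.1
t 4.85 pos [ 442.3 -109.7  304.6] yang -1.01 tilt z [ 0.0059  0.001  -1.    ] F [ 0.9 -1.   0.4] w 77.1 q [-0.41  0.21  1.7   0.    1.22 -0.4 ]
row [339.6  52.3  75.3] turn -0.899
```

```bash
python3 -m pendant '50 8 0 -0.14 78;100 15 15 -0.28 78;150 23 30 -0.42 78;200 31 45 -0.56 78;250 39 60 -0.7 78;300 46 75 -0.84 78;340 52.3 75 -0.899 78;340 52.3 75 -0.899 78;340 52.3 75 -0.899 78'
python3 - <<'E'
from h import *;go([501,229,200],50.5)
from rig import r
for n,(a,b) in dict(scene=(120,210),top=(90,140)).items():
    f=r.grab_frame(n);np.savez(n+"3.npz",**f);cv2.imwrite(f"pics/{n}3.png",cv2.resize(f["frame"][a:a+200,b:b+200][:,:,::-1],None,fx=3,fy=3,interpolation=cv2.INTER_CUBIC))
E
```

```text
time_s: 5.75
ee_pos: [500.5, 230.6, 229.5]
eef_rot: [0.337, 0.942, 0.001, 0.002]
force: [0.0, -0.3, -0.5]
gripper_width: 78.3
t 5.75 pos [500.5 230.6 229.5] yang 50.64 tilt z [ 4.2e-03  2.0e-04 -1.0e+00] F [ 0.  -0.3 -0.5] w 78.3 q [ 0.29  0.46  1.56 -0.    1.12 -0.59]
row [-1.3 -1.  29.5] turn 0.0025
```

View pics/scene3.png

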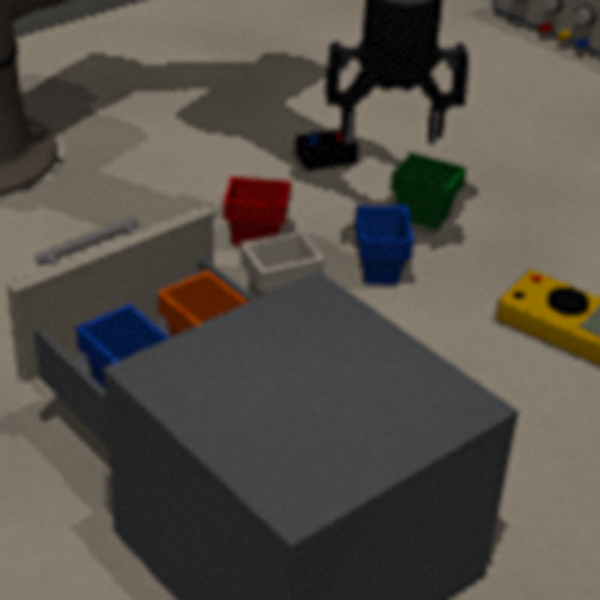

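View pics/top3.png

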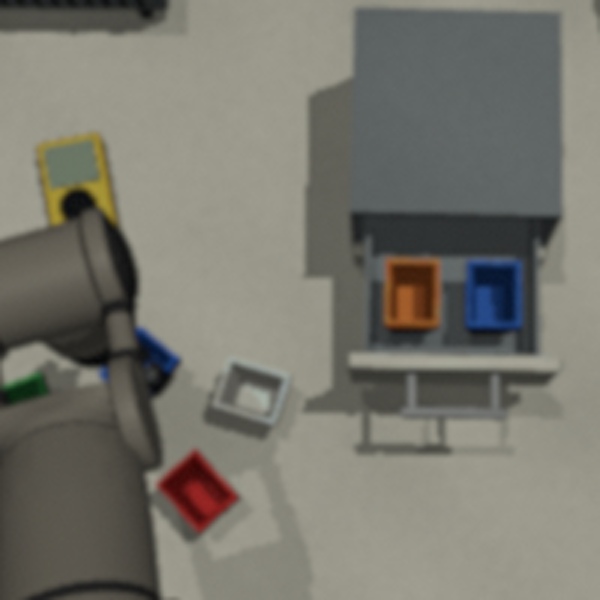

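The drawer is fully out. In the top crop the blue base rim spans (466..521, 261..331) and the orange rim (385..440, 257..330). In the scene crop the fingertips are at about (346,138) and (436,138), above the blue tub.

Run:
```python
from h import *
f=load("top3.npz");g=load("scene3.npz");f0=load("top0.npz");g0=load("scene0.npz")
ut=lambda p:np.array(p)/3-.333+[140,90]
us=lambda p:np.array(p)/3-.333+[210,120]
def rect(name,P):
    P=P[:,:2].astype(np.float32);(c,s,a)=cv2.minAreaRect(P);B=cv2.boxPoints((c,s,a));e=[B[1]-B[0],B[2]-B[1]];e=max(e,key=np.linalg.norm)
    print(name,np.round(c,1),np.round(s,1),"long dir",round((np.degrees(np.arctan2(e[1],e[0]))+90)%180-90,2))
def blob(fr,lo,hi,box,z,name):
    h=cv2.cvtColor(fr["frame"],cv2.COLOR_RGB2HSV);m=cv2.inRange(h,lo,hi);k=np.zeros_like(m);u0,v0,u1,v1=box;k[v0:v1,u0:u1]=m[v0:v1,u0:u1]
    c=max(cv2.findContours(k,0,1)[0],key=cv2.contourArea)[:,0,:];rect(name,ray(fr,c,z))
B=((105,100,20),(130,255,255));O=((3,120,30),(18,255,255))
blob(f,*B,(285,165,325,210),137,"base top mask")
blob(f,*O,(262,165,293,210),137,"orange top mask")
rect("base corners",ray(f,ut([(468,261),(521,261),(521,331),(466,331)]),137))
rect("orange corners",ray(f,ut([(387,258),(439,258),(440,329),(385,330)]),137))
print("handle",ray(f,ut([(403,412),(508,415)]),151).round(1).tolist())
print("front top edge",ray(f,ut([(349,356),(558,358)]),180).round(1).tolist())
blob(f0,*B,(160,190,215,240),66,"loose mask")
print("base scene",ray(g,us([(77,327),(130,306)]),137).round(1).tolist(),"near far corner y..")
print("front plate scene",ray(g,us([(10,290),(213,212)]),182).round(1).tolist())
print("tips",ray(g,us([(346,138),(436,138)]),157).round(1).tolist())
T=ray(g,us([(358,206),(410,206),(413,240),(360,245)]),66);print("loose scene",T.round(1)[:,:2].tolist(),T.mean(0))
for z in(157,161): print((proj(g,[[500.5+a*32*.634,230.6+a*32*.773,z] for a in(-1.3,1.3)])-[210,120]+.333)*3)
```

```text
base top mask [ 568.5 -151.8] [77.7 60.5] long dir 0.14
orange top mask [569.8 -65.3] [74.4 56.8] long dir 0.07
base corners [ 567.4 -151.2] [57.6 76.8] long dir -1.1
orange corners [569.4 -65.4] [77.5 57.5] long dir 0.39
handle [[442.3, -55.3, 151.0], [439.4, -162.7, 151.0]]
front top edge [[495.1, -0.5, 180.0], [493.5, -211.2, 180.0]]
loose mask [501.2 230.4] [57.4 67.9] long dir -38.59
base scene [[536.7, -180.0, 137.0], [539.7, -126.4, 137.0]] near far corner y..
front plate scene [[510.3, -226.3, 182.0], [518.0, -16.6, 182.0]]
tips [[457.9, 208.6, 157.0], [515.8, 284.4, 157.0]]
loose scene [[462.6, 230.7], [497.7, 276.5], [547.6, 230.3], [520.2, 179.1]] [507.02032143 229.13946071  66.        ]
[[349.47013126 146.92804649]
 [429.28965928 148.26231895]]
[[349.73504892 143.57300834]
 [429.69932636 144.90591368]]
```

Run:
```python
from h import *
g=load("scene3.npz");us=lambda p:np.array(p)/3-.333+[210,120]
for z in(157,165,168): T=ray(g,us([(346,138),(436,138)]),z);print(z,T.round(1)[:,:2].tolist(),T.mean(0))
for c in([502,230.5],[507,229]):
  L=[]
  for a,b in((-1,-1),(-1,1),(1,1),(1,-1)):
    x=np.array([np.cos(np.radians(-39.3)),np.sin(np.radians(-39.3))]);y=np.array([-x[1],x[0]])
    L.append([*(np.array(c)+a*35.5*x+b*28.5*y),66])
  print(c,((proj(g,L)-[210,120]+.333)*3).round(0).tolist()); print("top",((proj(load("top0.npz"),L)-[120,80]+.32)*2.75).round(0).tolist())
go([502.5,230,160],50.5)
```

```text
157 [[457.9, 208.6], [515.8, 284.4]] [486.85741481 246.52785669 157.        ]
165 [[468.1, 198.4], [525.3, 273.2]] [496.74103438 235.75286387 165.        ]
168 [[472.0, 194.5], [528.9, 268.9]] [500.44739172 231.71224157 168.        ]
[502, 230.5] [[354.0, 204.0], [406.0, 204.0], [413.0, 240.0], [359.0, 239.0]]
top [[181.0, 403.0], [145.0, 372.0], [185.0, 327.0], [221.0, 357.0]]
[507, 229] [[356.0, 206.0], [408.0, 207.0], [415.0, 243.0], [361.0, 242.0]]
top [[182.0, 398.0], [146.0, 368.0], [186.0, 323.0], [222.0, 353.0]]
t 5.85 pos [500.8 228.6 230.2] yang 50.46 tilt z [ 5.e-03  2.e-04 -1.e+00] F [ 0.2 -0.9  0.3] w 77.9 q [ 0.29  0.45  1.57 -0.    1.12 -0.59]
row [-0.2  1.9 70.2] turn -0.0007
```

```bash
python3 - <<'E'
from h import *
go([503.5,229.7,112],50.6)
E
python3 -m pendant '-1 2.4 30 0 80;-1 2.4 60 0 80;-1 2.4 90 0 80;-1 2.4 90 0 80;-1 2.4 90 0 80'
python3 - <<'E'
from h import *
go([503.5,229.7,112],50.6)
from rig import r
for n,(a,b) in dict(scene=(120,210)).items():
    f=r.grab_frame(n);np.savez(n+"4.npz",**f);cv2.imwrite(f"pics/{n}4.png",cv2.resize(f["frame"][130:230,280:380][:,:,::-1],None,fx=6,fy=6,interpolation=cv2.INTER_CUBIC))
E
```

```text
t 5.85 pos [500.8 228.6 230.2] yang 50.46 tilt z [ 5.e-03  2.e-04 -1.e+00] F [ 0.2 -0.9  0.3] w 77.9 q [ 0.29  0.45  1.57 -0.    1.12 -0.59]
row [ -1.    2.2 118.2] turn -0.0024
time_s: 6.35
ee_pos: [503.9, 228.7, 140.9]
eef_rot: [0.339, 0.941, 0.001, 0.002]
force: [-0.5, 0.7, 0.5]
gripper_width: 79.8
t 6.35 pos [503.9 228.7 140.9] yang 50.35 tilt z [ 0.0048  0.     -1.    ] F [-0.5  0.7  0.5] w 79.8 q [ 0.29  0.57  1.65 -0.    0.91 -0.59]
row [ 1.   0.4 28.9] turn -0.0043
```

View pics/scene4.png

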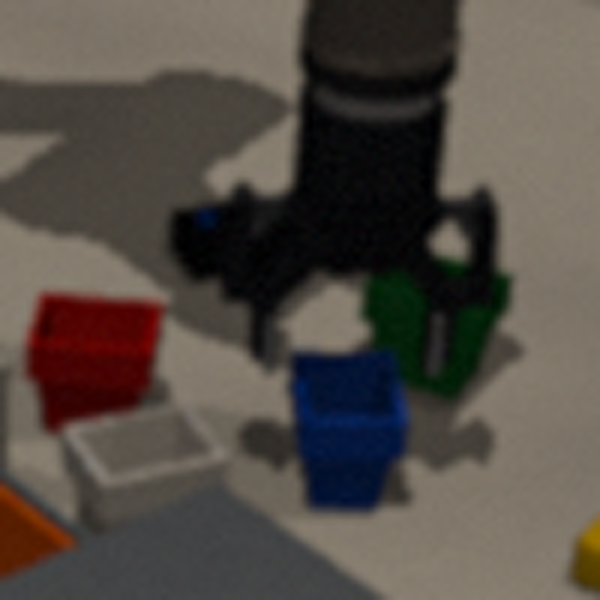

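The tips, at (262,358) and (437,372), straddle the blue rim (295–405, 350–430) from just above it. I'll descend and grip.

```bash
python3 -m pendant '0.5 0.3 10 -0.004 80;0.5 0.3 20 -0.004 80;0.5 0.3 29 -0.004 80;0.5 0.3 29 -0.004 80;0.5 0.3 29 -0.004 65;0.5 0.3 29 -0.004 50;0.5 0.3 29 -0.004 50;0.5 0.3 29 -0.004 50;0.5 0.3 29 -0.004 50;0.5 0.3 29 -0.004 50';python3 - <<'E'
from h import *
go([503.5,229.7,112],50.6)
from rig import r
for n in ["scene"]:
    f=r.grab_frame(n);np.savez(n+"5.npz",**f);cv2.imwrite(f"pics/{n}5.png",cv2.resize(f["frame"][130:230,280:380][:,:,::-1],None,fx=6,fy=6,interpolation=cv2.INTER_CUBIC))
E
```

```text
time_s: 7.4
ee_pos: [504.7, 229.8, 113.2]
eef_rot: [0.337, 0.941, 0.002, 0.004]
force: [1.1, -0.1, 4.6]
gripper_width: 56.0
t 7.4 pos [504.7 229.8 113.2] yang 50.61 tilt z [ 0.0079  0.001  -1.    ] F [ 1.1 -0.1  4.6] w 56.0 q [ 0.29  0.61  1.67 -0.    0.85 -0.59]
row [ 0.9 -0.9  1.2] turn 0.0002
```

View pics/scene5.png

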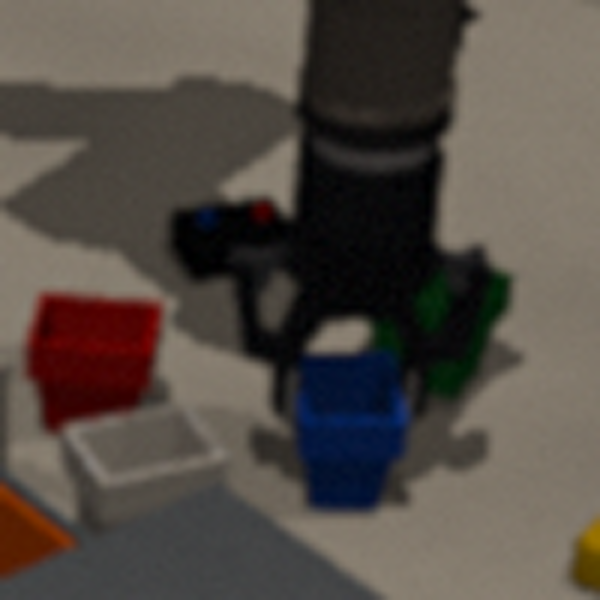

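```bash
python3 -m pendant '0 0 -10 0 50;0 0 -30 0 50;0 0 -60 0 50;0 0 -100 0 50;0 0 -140 0 50;0 0 -180 0 50;0 0 -210 0 50;0 0 -210 0 50'
python3 - <<'E'
from h import *
go([570.5,-153.2,322],89.1)
from rig import r
for n in ["scene"]:
    f=r.grab_frame(n);np.savez(n+"6.npz",**f);cv2.imwrite(f"pics/{n}6.png",cv2.resize(f["frame"][80:200,270:390][:,:,::-1],None,fx=5,fy=5,interpolation=cv2.INTER_CUBIC))
E
```

```text
time_s: 8.25
ee_pos: [504.0, 229.9, 328.3]
eef_rot: [0.337, 0.941, 0.004, 0.007]
force: [-1.1, 1.5, -1.6]
gripper_width: 55.7
t 8.25 pos [504.  229.9 328.3] yang 50.61 tilt z [ 0.0162  0.0034 -0.9999] F [-1.1  1.5 -1.6] w 55.7 q [ 0.29  0.37  1.41 -0.    1.34 -0.59]
row [-294.5 -253.9    6. ] turn -0.6717
```

View pics/scene6.png

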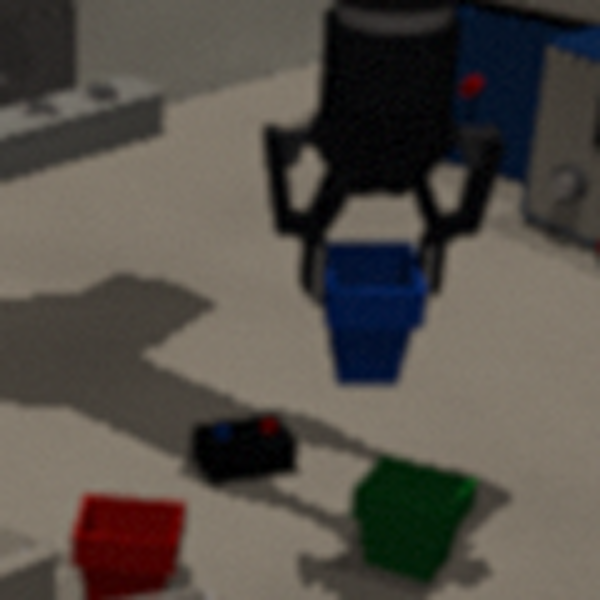

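The tub is held level, its rim at crop (328–427, 243–285). I'll check its centre in the hand against the TCP.

```bash
python3 - <<'E'
from h import *
g=load("scene6.npz");us=lambda p:np.array(p)/5-.4+[270,80]
T=ray(g,us([(328,243),(415,243),(427,283),(327,285)]),281);print(T.round(1)[:,:2].tolist(),T.mean(0))
c=[504,229.9];L=[];x=np.array([np.cos(np.radians(-39.4)),np.sin(np.radians(-39.4))]);y=np.array([-x[1],x[0]])
for dz in(281,216):
 k=1 if dz==281 else .7
 L=[[*(np.array(c)+a*(35.5 if k==1 else 25)*x+b*(28.5 if k==1 else 18)*y),dz] for a,b in((-1,-1),(-1,1),(1,1),(1,-1))]
 print(((proj(g,L)-[270,80]+.4)*5).round(0).tolist())
E
python3 -m pendant '-30 -26 2 -0.07 50;-62 -53 4 -0.14 50;-95 -82 6 -0.22 50;-130 -112 6 -0.3 50;-164 -141 6 -0.38 50;-198 -171 6 -0.46 50;-230 -198 6 -0.53 50;-260 -224 6 -0.6 50;-282 -243 6 -0.65 50;-294.5 -253.9 6 -0.6717 50'; python3 -c "
from h import *
go([570.5,-153.2,322],89.1)"
```

```text
[[465.6, 232.0], [497.4, 273.8], [541.1, 238.4], [507.8, 190.2]] [502.94901458 233.58770656 281.        ]
[[318.0, 240.0], [412.0, 241.0], [427.0, 292.0], [328.0, 291.0]]
[[328.0, 345.0], [386.0, 346.0], [395.0, 384.0], [335.0, 383.0]]
time_s: 9.3
ee_pos: [569.2, -155.9, 317.3]
eef_rot: [0.008, 1.0, 0.002, 0.004]
force: [-0.0, 0.1, -1.6]
gripper_width: 56.0
t 9.3 pos [ 569.2 -155.9  317.3] yang 89.06 tilt z [ 0.0082  0.0032 -1.    ] F [-0.   0.1 -1.6] w 56.0 q [-0.4   0.45  1.32  0.01  1.37 -1.96]
row [-1.3  2.7 -4.7] turn -0.0008
```

Run:
```python
from h import *
from rig import r
for n in ["scene","top"]:
    f=r.grab_frame(n);np.savez(n+"7.npz",**f)
    c=f["frame"][90:250,180:340] if n=="scene" else f["frame"][90:250,210:370]
    cv2.imwrite(f"pics/{n}7.png",cv2.resize(c[:,:,::-1],None,fx=3.75,fy=3.75,interpolation=cv2.INTER_CUBIC))
go([570.5,-153.2,322],89.1)
```

```text
t 9.4 pos [ 569.2 -155.6  317.3] yang 88.93 tilt z [ 0.0083  0.0031 -1.    ] F [-0.  -0.4 -1.1] w 55.7 q [-0.4   0.45  1.32  0.01  1.37 -1.95]
row [-1.3  2.4 -4.7] turn -0.0029
```

View pics/scene7.png

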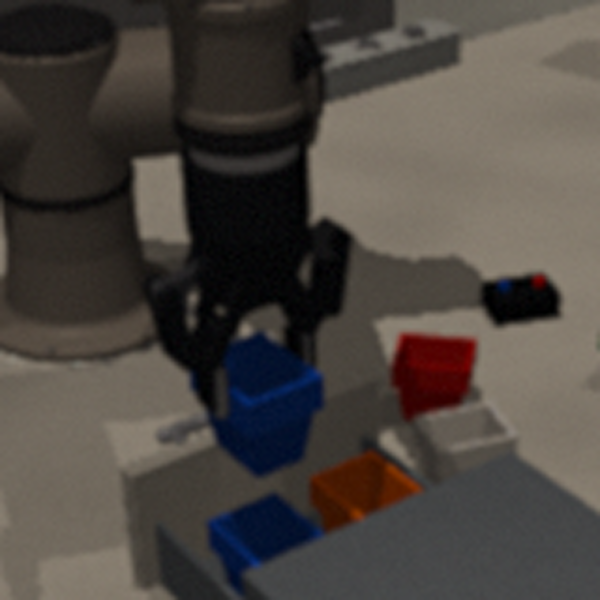

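View pics/top7.png

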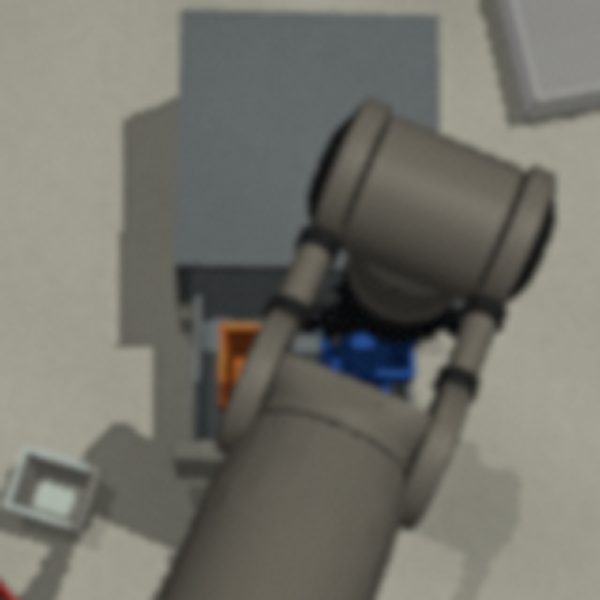

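In the scene crop the held rim's corners are at about far (258,333), right (322,376) and near (240,407). The base rim's are at left (210,525), far (270,495) and right (322,533). I'll compare them by ray casting.

Run:
```python
from h import *
g=load("scene7.npz");us=lambda p:np.array(p)/3.75-.367+[180,90]
inv=lambda q:(q-[180,90]+.367)*3.75
def box(c,z,hx=35.5,hy=28.5,a=-0.9):
    x=np.array([np.cos(np.radians(a)),np.sin(np.radians(a))]);y=np.array([-x[1],x[0]])
    return [[*(np.array(c)+i*hx*x+j*hy*y),z] for i,j in((-1,-1),(-1,1),(1,1),(1,-1))]
print("pred loose",inv(proj(g,box([569.2,-155.7],270))).round(0).tolist())
print("pred loose foot",inv(proj(g,box([569.2,-155.7],204,25,18))).round(0).tolist())
print("pred base",inv(proj(g,box([570.5,-153.2],137))).round(0).tolist())
print("obs loose far,right,near",ray(g,us([(258,333),(322,376),(240,407)]),270).round(1).tolist())
print("obs base left,far,right",ray(g,us([(210,525),(270,495),(322,533)]),137).round(1).tolist())
cv2.imwrite("pics/s7b.png",cv2.resize(g["frame"][170:250,220:300][:,:,::-1],None,fx=7.5,fy=7.5,interpolation=cv2.INTER_CUBIC))
```

```text
pred loose [[189.0, 357.0], [263.0, 330.0], [325.0, 377.0], [249.0, 406.0]]
pred loose foot [[217.0, 443.0], [262.0, 425.0], [305.0, 460.0], [259.0, 479.0]]
pred base [[206.0, 521.0], [274.0, 491.0], [332.0, 541.0], [262.0, 573.0]]
obs loose far,right,near [[535.1, -131.3, 270.0], [603.3, -129.0, 270.0], [601.3, -189.6, 270.0]]
obs base left,far,right [[540.6, -181.5, 137.0], [537.4, -129.2, 137.0], [594.8, -125.6, 137.0]]
```

View pics/s7b.png

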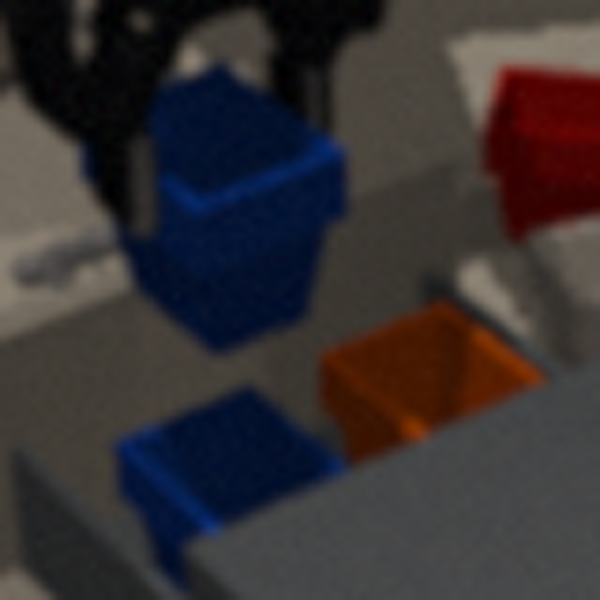

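Run:
```python
from h import *
g=load("scene3.npz")
for y in(-205,-213):
  for z in(110,120,130,140,180): print(y,z,((proj(g,[502,y,z])-[210,120]+.333)*3).round(0).tolist())
f=load("top3.npz")
for y in(-205,-213):
  for z in(110,140): print(y,z,((proj(f,[560,y,z])-[140,90]+.333)*3).round(0).tolist())
go([571.8,-153.2,262],89.1)
```

```text
-205 110 [[34.0, 343.0]]
-205 120 [[33.0, 334.0]]
-205 130 [[32.0, 325.0]]
-205 140 [[31.0, 316.0]]
-205 180 [[27.0, 278.0]]
-213 110 [[26.0, 346.0]]
-213 120 [[25.0, 337.0]]
-213 130 [[24.0, 328.0]]
-213 140 [[23.0, 319.0]]
-213 180 [[19.0, 282.0]]
-205 110 [[542.0, 308.0]]
-205 140 [[545.0, 302.0]]
-213 110 [[549.0, 308.0]]
-213 140 [[553.0, 302.0]]
t 9.4 pos [ 569.2 -155.6  317.3] yang 88.93 tilt z [ 0.0083  0.0031 -1.    ] F [-0.  -0.4 -1.1] w 55.7 q [-0.4   0.45  1.32  0.01  1.37 -1.95]
row [-2.1  2.2 55.3] turn -0.0029
```

```bash
python3 -m pendant '-2 2.2 5 -0.003 50;-2 2.2 15 -0.003 50;-2 2.2 25 -0.003 50;-2 2.2 35 -0.003 50;-2 2.2 45 -0.003 50;-2 2.2 55 -0.003 50;-2 2.2 55 -0.003 50'
python3 - <<'E'
from h import *
from rig import r
f=r.grab_frame("scene");np.savez("scene8.npz",**f)
cv2.imwrite("pics/s8.png",cv2.resize(f["frame"][170:250,220:300][:,:,::-1],None,fx=7.5,fy=7.5,interpolation=cv2.INTER_CUBIC))
go([571.8,-153.2,212.2],89.1)
E
```

```text
time_s: 10.1
ee_pos: [571.1, -152.9, 260.4]
eef_rot: [0.008, 1.0, 0.002, 0.003]
force: [0.1, -0.4, -0.4]
gripper_width: 56.0
t 10.15 pos [ 571.5 -153.1  261.4] yang 89.11 tilt z [ 0.0068  0.0037 -1.    ] F [-0.2 -0.4 -1. ] w 55.9 q [-0.39  0.5   1.4   0.01  1.24 -1.95]
row [-0.  -0.3 49.2] turn 0.0001
```

View pics/s8.png

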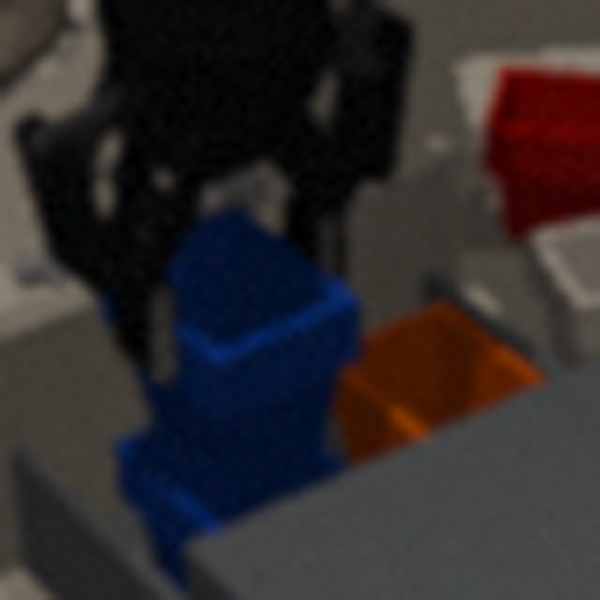

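The held tub is centred over the base: its rim spans columns 105–357 and the base's spans from 120 to beyond 345. I'll lower it slowly and watch the force.

```bash
python3 -m pendant '0 0 4 0 50;0 0 8 0 50;0 0 12 0 50;0 0 16 0 50;0 0 20 0 50;0 0 24 0 50;0 0 28 0 50;0 0 32 0 50;0 0 32 0 50'; python3 -c "
from h import *
go([571.8,-153.2,212.2],89.1)"
```

```text
time_s: 11.05
ee_pos: [571.5, -152.9, 228.7]
eef_rot: [0.008, 1.0, 0.002, 0.003]
force: [-0.2, -0.5, -1.0]
gripper_width: 55.7
t 11.05 pos [ 571.5 -152.9  228.7] yang 89.11 tilt z [ 0.0057  0.0041 -1.    ] F [-0.2 -0.5 -1. ] w 55.7 q [-0.39  0.53  1.45  0.01  1.17 -1.95]
row [-0.2 -0.4 16.5] turn 0.0002
```

No contact with 16.5 mm to go, so I'll continue in small steps.

```bash
python3 -m pendant '0 0 3 0 50;0 0 6 0 50;0 0 8 0 50;0 0 10 0 50;0 0 11 0 50;0 0 11 0 50'; python3 -m pendant '0 0 1 0 50;0 0 2 0 50;0 0 3 0 50;0 0 3 0 50'
```

```text
time_s: 11.65
ee_pos: [571.5, -152.8, 217.6]
eef_rot: [0.008, 1.0, 0.002, 0.003]
force: [-0.2, 0.4, -0.6]
gripper_width: 55.7
time_s: 12.05
ee_pos: [571.5, -152.7, 214.5]
eef_rot: [0.008, 1.0, 0.002, 0.003]
force: [0.0, 0.3, -0.9]
gripper_width: 55.7
```

```bash
python3 -m pendant '0 0 1 0 50;0 0 2 0 50;0 0 2 0 50'; python3 -m pendant '0 0 1 0 50;0 0 1.5 0 50;0 0 1.5 0 50'
```

```text
time_s: 12.35
ee_pos: [571.6, -152.6, 212.4]
eef_rot: [0.008, 1.0, 0.002, 0.003]
force: [1.0, -0.4, -0.3]
gripper_width: 56.1
time_s: 12.65
ee_pos: [571.7, -152.5, 212.1]
eef_rot: [0.008, 1.0, 0.002, 0.003]
force: [-0.8, 1.4, 6.3]
gripper_width: 56.0
```

```bash
python3 -m pendant '0 0 1 0 50;0 0 1 0 50'; python3 -c "
from h import *
go([571.8,-153.2,212.2],89.1)"
```

```text
time_s: 12.85
ee_pos: [571.7, -152.5, 212.1]
eef_rot: [0.008, 1.0, 0.002, 0.004]
force: [-2.9, 1.5, 5.6]
gripper_width: 56.2
t 12.85 pos [ 571.7 -152.5  212.1] yang 89.12 tilt z [ 0.0074  0.0039 -1.    ] F [-2.9  1.5  5.6] w 56.2 q [-0.39  0.54  1.47  0.01  1.13 -1.95]
row [-0.1 -0.7 -0.1] turn 0.0003
```

Contact came at exactly the predicted nesting height, with about 6 N. I'll release, rise and check.

```bash
python3 -m pendant '0 0 0 0 60;0 0 0 0 66;0 0 0 0 68;0 0 0 0 68;0 0 -8 0 68;0 0 -20 0 68;0 0 -50 0 68;0 0 -90 0 68;0 0 -130 0 68'; python3 -c "
from h import *
go([400,-300,360],89.1)"
```

```text
time_s: 13.75
ee_pos: [570.5, -152.9, 344.5]
eef_rot: [0.008, 1.0, 0.002, 0.004]
force: [0.2, -0.7, -0.2]
gripper_width: 68.0
t 13.75 pos [ 570.5 -152.9  344.5] yang 89.12 tilt z [ 0.0078  0.0037 -1.    ] F [ 0.2 -0.7 -0.2] w 68.0 q [-0.39  0.44  1.27  0.01  1.43 -1.95]
row [ 168.1 -149.7  -17.3] turn 0.0004
```

```bash
python3 -m pendant '30 -30 -10 0 68;60 -60 -17 0 68;100 -90 -17 0 68;140 -120 -17 0 68;170 -150 -17 0 68;170 -190 -17 0 68;170 -190 -17 0 68'
python3 - <<'E'
from h import *
from rig import r
for n,(a,b) in dict(scene=(120,200),top=(90,180)).items():
    f=r.grab_frame(n);np.savez(n+"9.npz",**f);cv2.imwrite(f"pics/{n}9.png",cv2.resize(f["frame"][a:a+150,b:b+200][:,:,::-1],None,fx=4,fy=4,interpolation=cv2.INTER_CUBIC))
E
```

```text
time_s: 14.45
ee_pos: [396.2, -344.1, 360.6]
eef_rot: [0.01, 1.0, 0.0, 0.004]
force: [0.9, -0.2, 0.3]
gripper_width: 68.0
```

View pics/scene9.png

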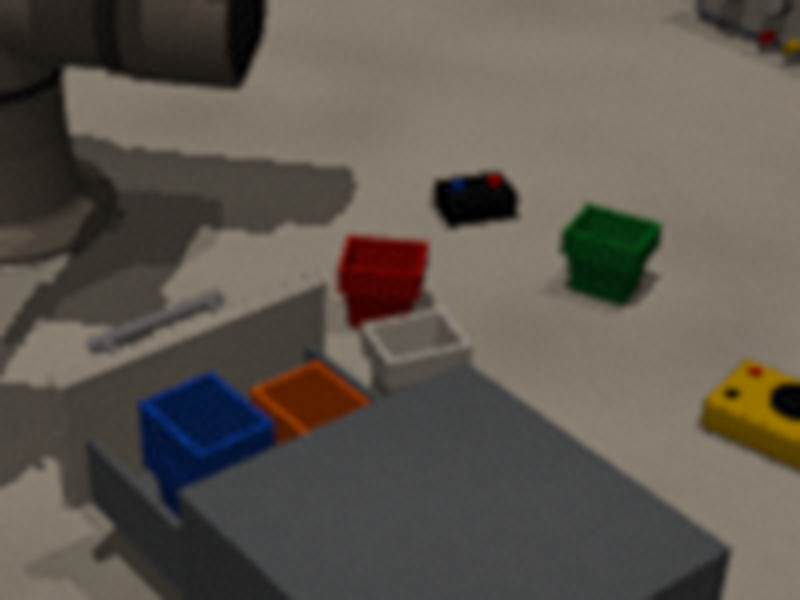

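View pics/top9.png

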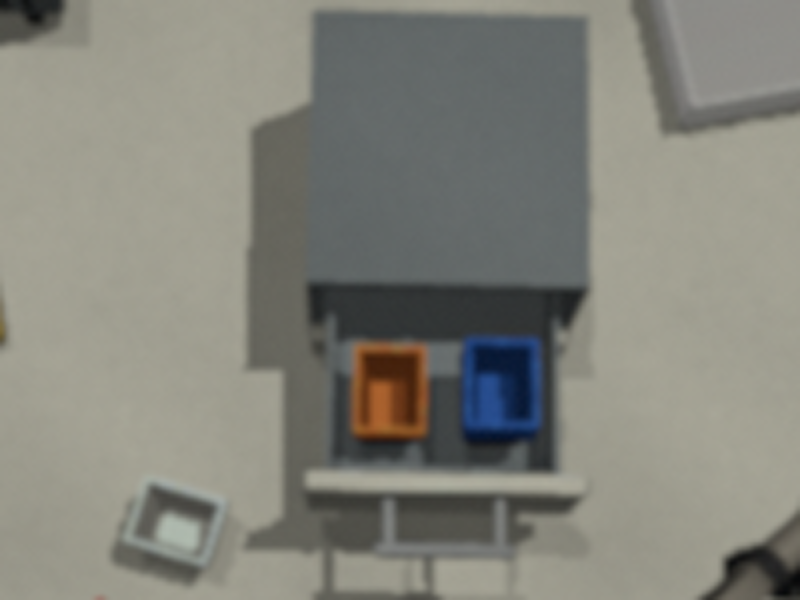

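The views show the blue tub seated in the base beside the orange tub, the handle where it was (top row 227) and the look-alikes undisturbed. I'll check the rim height and levelness by projection.

Run:
```python
from h import *
g=load("scene9.npz");f=load("top9.npz");us=lambda p:np.array(p)/4-.375+[200,120];ut=lambda p:np.array(p)/4-.375+[180,90]
T=ray(g,us([(140,403),(212,373),(275,430),(208,455)]),165);print(T.round(1)[:,:2].tolist(),T.mean(0))
Q=ray(f,ut([(465,338),(541,338),(541,438),(462,438)]),165);print(Q.round(1)[:,:2].tolist(),Q.mean(0))
# two-view triangulation of rim corners
for a,b in zip([(140,403),(212,373),(275,430),(208,455)],[(541,432),(463,432),(465,338),(541,338)]):
    P=[k["camera_matrix"]@np.linalg.inv(k["pose"])[:3] for k in(g,f)]
    X=cv2.triangulatePoints(P[0],P[1],us(a).reshape(2,1),ut(b).reshape(2,1));print((X[:3]/X[3]).ravel().round(1))
print("handle",ray(f,ut([(376,549),(514,552)]),151).round(1).tolist())
h=lambda n:cv2.cvtColor(load(n)["frame"],cv2.COLOR_RGB2HSV)
```

```text
[[537.9, -180.9], [538.8, -125.8], [613.0, -129.4], [608.1, -176.7]] [ 574.47102434 -153.21740962  165.        ]
[[606.0, -123.3], [606.2, -182.4], [526.9, -180.8], [526.8, -120.1]] [ 566.46210387 -151.65298855  165.        ]
[ 533.1 -180.   161.6]
[ 532.5 -121.4  159.5]
[ 607.2 -124.3  159.1]
[ 607.5 -180.   165.8]
handle [[442.7, -54.2, 151.0], [440.5, -160.0, 151.0]]
```

```bash
python3 -c "
from rig import r
print(r.job_done())"
```

```text
the job is handed in; nothing more can be done
None
```

The top drawer is out at its stop and the loose blue tub is nested in the drawer's blue tub. I handed the job in at about 14.5 s; it reported no verdict.

**Drawer:** I hooked the handle and pulled until it stopped moving at about 15 N. The handle centre was at x ≈ 441 mm then and 441.6 mm in the last image.

**Nesting:** Contact came at the tool height predicted for a 28 mm nest, with a push of about 6 N. I then opened the gripper, rose and moved clear.

**Last checks:**
- **Rim height and level:** The two cameras together put the rim corners at 159–166 mm, against 165 mm expected. That is within measuring error, with no clear tilt.
- **Other things:** The orange tub was still standing empty in its place. The resistor box and the multimeter looked unmoved. I did not measure their positions again, and did not look at the weight again after the nesting.
- **Disagreement:** The two cameras differed by up to 8 mm in x for the rim centre (566 and 574 mm). I could not confirm from the images alone that the centres are within 6 mm. I relied on the contact height, the snug fit and the tool position of about 571 mm.

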